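# Refit the filter lid of a bench dust extractor

## Task

Put the teal filter lid back on the ivory dust extractor: hold it tilted with its free end high, hook its yellow tongue fully under the grey ledge, swing it down, and press the free end gently but firmly past the spring roller until it snaps in and the lid lies flat. Feel for the slot rather than trusting the measurements, as the filter cassette stands higher or lower each time; do not jam, force or slam the lid against the machine, leave the other things where they stand, and let go of the lid at the end.

Things in the scene. Friction and masses are not known exactly. Their poses are not given: they have to be found in the camera images.
- extractor: Ivory dust extractor, fixed box 176 x 136 x 52 mm. Origin under the seated lid's centre, at table level; x from the ledge end (robot's side) to the catch end, y across, z up. A stiff light grey filter cassette stands in it, set 0 to 22 mm up by the filter fitted: this is NOT in the readings, feel for it. The lid's underside rests on its seat, z = 62 to 84 mm, free end on a soft 2 mm seal.
- ledge_mark (a point): Point on the extractor straight below the middle of the grey ledge's lip: x = -52, y = 0, z = 52 mm; it does not follow the cassette's height. Ledge: 130 mm wide, 14 mm thick, underside 9 mm above the seat. Under it, from the lip to a solid wall at x = -64 mm, is the slot, its floor level with the seat; the floor runs out in front of the lip to x = -28 mm.
- catch_mark (a point): Point on the extractor straight below the steel catch roller (10 mm diameter, axis along y, 9.5 mm above the seat): x = 52.5, y = 0, z = 52 mm; does not follow the cassette's height. The roller springs towards +x; about 7 to 12 N down on the lid's free end passes it; till then that end rests on it 12 mm above the seat. Its grey block: x = 51.5 to 87.5, y = -22 to 22 mm, top 16 mm above the seat.
- lid_grip (a point): Grasp point on the black rib of the loose teal lid (0.12 to 0.25 kg), on the rib's centre plane, 30 mm above the lid's underside. Rib: 14 mm thick (lid x), 60 mm long (y), from 6 to 40 mm above the underside. Axes: lid x from tongue to free end, z up. Plate 100 x 90 x 6 mm, centred on the rib, free end rounded. At the start it lies flat on the table, underside at z = 0.
- lid_tongue (a point): Middle of the tip of the lid's yellow tongue: lid x = -64 mm, y = 0, 2.5 mm above the underside. Tongue 70 mm wide, 5 mm thick, 14 mm long, level with the underside. It enters the slot with the lid's free end tilted up 9 to 18 degrees: less and the lid hits the catch block, more and it jams. Cheeks at extractor y = -48 and 48 mm, 5 mm high, guide the lid.
- lid_press (a point): Ribbed thumb mark on the lid's top, 34 mm from the rib's centre plane towards the free end, 6 mm above the underside; push down here.
- spray_can: Yellow spray can, 52 mm diameter, 150 mm tall, standing loose; bystander. Origin under its centre.
- cast: Plaster dental cast, about 70 x 68 x 26 mm, loose; bystander. Origin under its centre.
- bur_block: Green bur block, 40 x 80 x 22 mm (40 mm high with its steel burs), loose; bystander. Origin under its centre.
Things that resemble listed ones, but are neither listed nor needed, are in the scene too. Several things look just like the part that bears lid_grip: the one meant starts nearest to the robot's base.

How it is judged (in metres and radians):
On the way:
1. the tongue is hooked under the ledge, with the lid tilted, its free end up (x of lid_tongue in the frame of extractor between -0.068 and -0.057 m and y of lid_tongue in the frame of extractor between -0.02 and 0.02 m and z of lid_tongue in the frame of extractor between 0.06 and 0.093 m and angle between lid_grip's own z axis and vertical above 0.07 rad), for 0.1 s.
At the end, for the whole second after the job is handed in: The lid lies home in the extractor: tongue tip within 3 mm of the slot's back wall at the height of the slot, thumb mark within 6 mm of the centre line, the lid flat (tilt under 0.03 rad, so the free end is past the roller), at rest and let go (x of lid_tongue in the frame of extractor between -0.068 and -0.0615 m and y of lid_press in the frame of extractor between -0.006 and 0.006 m and z of lid_tongue in the frame of extractor between 0.062 and 0.089 m and angle between lid_grip's own z axis and vertical below 0.03 rad and linear speed of lid below 0.01 m/s); the robot touches nothing.
It fails at once if the lid is forced or slammed against the machine (over 45 N between them) (contact force between lid and extractor above 45 N).
It fails at once if the tilted lid is jammed into the machine (over 30 N while still tilted over 0.12 rad) (contact force between lid and extractor above 30 N and angle between lid_grip's own z axis and vertical above 0.12 rad).
It fails at once if the spray can is shifted over 20 mm or tipped (distance of spray_can from where it was at the start of the episode above 0.02 m or angle between spray_can's own z axis and vertical above 0.3 rad).
It fails at once if the cast is shifted over 20 mm (distance of cast from where it was at the start of the episode above 0.02 m).
It fails at once if the bur block is shifted over 20 mm (distance of bur_block from where it was at the start of the episode above 0.02 m).
It also fails if it takes over 58 s, if anything falls off the work surface, if the arm or the gripper's body presses on something with over 40 N, if the wrist force passes 120 N, or if a joint passes its speed limit or range.

## Robot

A 6-joint arm with a two-finger parallel gripper is mounted at the origin on the work surface. World frame = base frame: x ahead of the robot, y to its left, z up, the work surface at z = 0. Lengths are in mm, angles in rad, forces in N, time in s.
With the tool pointing down it reaches from about 300 to 775 mm from the base axis. Payload 14.6 kg.
Tool frame: the origin (TCP) lies on the centre line of the jaws, within the pads' length; the fingertips stand 22 mm ahead of it and the grasp point (between the pads) lies 3 mm ahead of it (manip.tcp_to_tips is the distance from the TCP to the fingertips, in mm); z points along the fingers, y is the direction in which the jaws open and shut (so a half turn about z gives the same grasp; the last joint's range is limited). The gripper opens to 94 mm and grips with 3 to 60 N. Pads are 16 mm wide; open, the fingers measure 119 mm over their backs; the gripper's body (75 mm by 177 mm) begins 78 mm behind the grasp point.
Start: joints at [-0.067, 0.3, 1.521, -0, 1.321, -0.067], TCP at [549.99, -0.002, 227.446] pointing down, gripper open.
Joint ranges: [-3.03, 3.03], [-0.79, 2.21], [0.23, 2.52], [-1.04, 4.18], [0, 3.07], [-2.55, 2.55]. Speed limits (rad/s): [2.22, 2.22, 2.57, 3.14, 3.14, 3.14].

## Interface

Orientations are given as [roll, pitch, yaw] about the fixed x, y, z axes, in that order (R = Rz(yaw) Ry(pitch) Rx(roll)).
In Python, from cell import manip, vision, workorder gives the robot as it stands.
- The arm moves only by the tool carry_out, never from a script. Its argument "deltas" is a list of rows, each a list of 3 entries, a list of its own where there are three numbers: the shift along the tool's x, y, z in cm, then the turn about the tool's z in degrees, then the opening, from 0 (shut) to 1 (fully open). A call has 1 to 20 rows; each row shifts and turns the commanded pose from where the row before left it, along the tool's axes as they then stand; what a row does not reach is not made up. A row lasts 1/12 s, in which the tool goes at most 41.7 mm and 7.16 degrees, less where a joint would pass 70% of its speed; a pose out of reach is approached as far as the arm can. A call with a gripper value outside its range is refused whole. The fingers move at their own pace and stop on an object; "grip_force" is the grip in N (left out, the last holds). Time passes only in rows, so rows that do not move let the fingers close. It gives the time, the measured TCP pose, the force and the opening at its end, in the units of the state.
- manip.read_state(): the state, without advancing time (a new reading comes with each control period).
- vision.camera(name): name is "scene" or "side" or "wrist"; returns (picture, depth): 420x560x3 uint8, red, green, blue; 420x560 float32, mm along the optical axis (not along the pixel's ray), 0 where there is no reading.
- vision.calibration(name): a dict with "mtx" (3x3 intrinsics, pixels), "eye" and "orientation" of the camera in the world. Camera axes: x right, y down, z forward; pixel columns grow to the right and rows downward; lengths in mm; the calibration is good to about 2 mm. The wrist camera is an equidistant fisheye: a pixel r from the principal point sees the ray r / f radians off the axis. A picture is of the moment at which its call begins: read the wrist's pose just before it. calibration takes no time and is no camera call; for the wrist camera it gives the pose at the moment of the call.
- workorder.sign_off(): hands the job in, once; it reports no verdict.
The state is a dict: "clock": time; "joints": joint angles; "qd": joint speeds; "effort": joint torques, N m; "eef_pos": TCP position; "eef_rot": TCP orientation; "wrist_force": force on the tool from outside, world axes, zero at the start; "moment": the same for the moment, N m; "finger_gap": finger opening in mm.
Only numpy, scipy, OpenCV 4.12 (cv2) and the standard library are available. Lean on these libraries where they do the work, as an engineer would, in place of code of your own. Each camera call takes 0.05 s, during which the arm holds its last target.

## Working session

There is one attempt and no reset: what is moved stays moved. The work goes in short steps, Python scripts to look and compute and a tool call to move; the robot and the scene stay as the last step left them, time stands still between calls to the robot, and variables do not carry over. Pictures are saved under pics/ and viewed, and the job is handed in when it is done.

Besides the shell and the picture viewer there is one more tool, called after "Emit:" as name(argument=value, ...), one argument or row to a line, values as JSON. carry_out: Moves the arm, as the interface text tells. Its arguments: {"type":"object","properties":{"deltas":{"type":"array","items":{"type":"array"}},"grip_force":{"type":"number"}},"required":["deltas"]}

```bash
mkdir -p pics; ls
python3 - <<'E'
from cell import manip, vision, workorder
import cv2
print(manip.read_state())
for n in ["scene","side","wrist"]:
    c=vision.calibration(n); print(n,c)
    p,d=vision.camera(n); cv2.imwrite(f"pics/{n}0.png",p[:,:,::-1]); 
    import numpy as np; np.save(f"pics/{n}0.npy",d)
E
```

```text
pics
{'clock': 0.0, 'joints': array([-6.65740328e-02,  3.00437624e-01,  1.52158561e+00,  1.66682585e-05,
        1.32069612e+00, -6.66085980e-02]), 'qd': array([-7.64250110e-04,  4.75667373e-05, -1.05994387e-03, -1.21707800e-03,
       -1.60722906e-03,  6.99235929e-04]), 'effort': array([-1.53750298e-03, -5.31805658e+01, -3.52735734e+01,  7.07558286e-02,
        2.43994006e-02, -4.79655944e-05]), 'eef_pos': array([5.49761515e+02, 3.12732249e-02, 2.26902764e+02]), 'eef_rot': array([-3.14046953e+00, -9.11014198e-05,  1.57082671e+00]), 'wrist_force': array([ 0.19539522, -0.01425513,  0.66139581]), 'moment': array([ 0.01368462, -0.02395089, -0.04490077]), 'finger_gap': 94.48909808702284}
scene {'mtx': array([[403.63159172,   0.        , 285.29071399],
       [  0.        , 403.63159172, 206.71238346],
       [  0.        ,   0.        ,   1.        ]]), 'eye': array([ 894.64828194, -471.2144177 , 1011.45025081]), 'orientation': array([-2.48523485,  0.00514677,  0.52446796])}
side {'mtx': array([[399.15389841,   0.        , 280.25523159],
       [  0.        , 399.15389841, 208.55641355],
       [  0.        ,   0.        ,   1.        ]]), 'eye': array([296.55255769, 978.28948847, 767.33406069]), 'orientation': array([-2.27590506,  0.00965543, -2.88692946])}
wrist {'mtx': array([[325.1922621 ,   0.        , 280.62774008],
       [  0.        , 325.1922621 , 212.48110696],
       [  0.        ,   0.        ,   1.        ]]), 'eye': array([550.13455137,  71.76226998, 385.25638628]), 'orientation': array([ 2.88966408e+00,  7.63343882e-04, -7.42913000e-05])}
```

View pics/scene0.png

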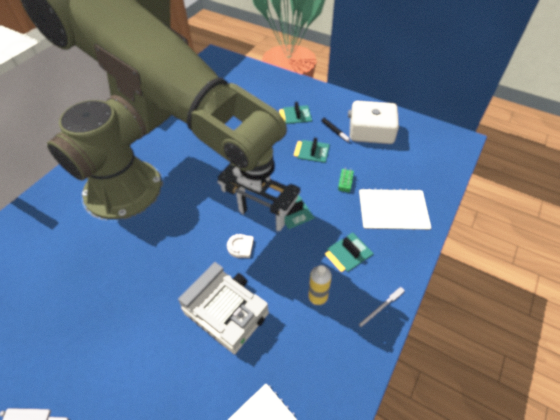

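View pics/side0.png

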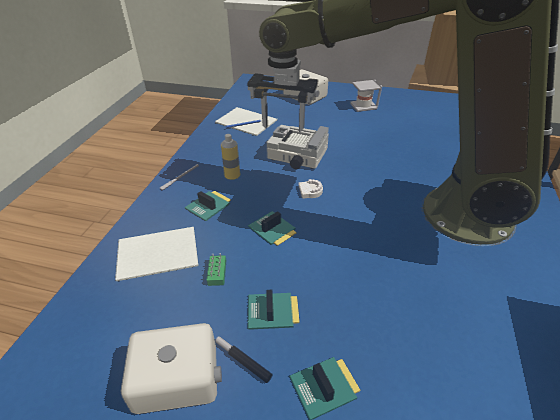

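View pics/wrist0.png

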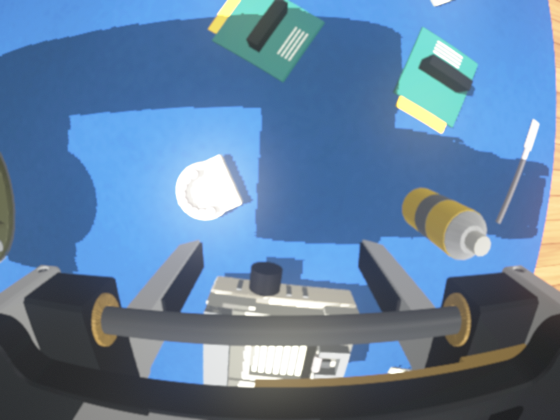

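```bash
cat > h.py <<'E'
import numpy as np, cv2
from scipy.spatial.transform import Rotation as R
def cloud(cal,d,name):
    h,w=d.shape; v,u=np.mgrid[0:h,0:w].astype(float)
    K=cal['mtx']; x=(u-K[0,2])/K[0,0]; y=(v-K[1,2])/K[1,1]
    if name=='wrist':
        r=np.hypot(x,y); s=np.where(r>1e-9,np.tan(np.minimum(r,1.5))/np.maximum(r,1e-9),1); x=x*s;y=y*s
    P=np.stack([x*d,y*d,d],-1)
    P=P@R.from_euler('xyz',cal['orientation']).as_matrix().T+np.array(cal['eye'])
    P[d<=0]=np.nan
    return P
def grab(name,tag):
    from cell import vision
    c=vision.calibration(name); p,d=vision.camera(name)
    cv2.imwrite(f"pics/{name}{tag}.png",p[:,:,::-1]); np.savez(f"pics/{name}{tag}.npz",p=p,d=d,**c)
    return p,d,c
def teal(p):
    hsv=cv2.cvtColor(p,cv2.COLOR_RGB2HSV); return ((hsv[...,0]>72)&(hsv[...,0]<95)&(hsv[...,1]>110)&(hsv[...,2]>50)).astype(np.uint8)
E
python3 - <<'E'
from h import *
from cell import vision
for n in ['scene','side','wrist']:
    c=vision.calibration(n); p=cv2.imread(f'pics/{n}0.png')[:,:,::-1].copy(); d=np.load(f'pics/{n}0.npy')
    P=cloud(c,d,n); m=teal(p)
    k,l,s,ce=cv2.connectedComponentsWithStats(m)
    print(n)
    for i in range(1,k):
        if s[i,4]<100: continue
        q=P[l==i]; q=q[~np.isnan(q[:,0])]; q=q[np.abs(q[:,2]-6)<12]
        if len(q)<20: continue
        r=cv2.minAreaRect(q[:,:2].astype(np.float32))
        print(ce[i].round(),s[i,4],'z',np.median(q[:,2]).round(1),'rect',np.round(r[0],1),np.round(r[1],1),round(r[2],1),'dist',np.hypot(*r[0]).round())
E
```

```text
scene
[295. 116.] 222 z 7.8 rect [319.6 606.1] [91.1 94.9] 36.1 dist 685.0
[312. 151.] 332 z 8.0 rect [465.3 461.4] [93.8 92.5] 18.7 dist 655.0
[298. 216.] 198 z 7.7 rect [550.3 183.4] [86.6 60. ] 55.9 dist 580.0
[348. 255.] 510 z 7.9 rect [743.1 150. ] [95.3 96.3] 66.6 dist 758.0
side
[325. 390.] 1542 z 6.5 rect [318.2 606.1] [99.5 94.2] 38.3 dist 685.0
wrist
[261.   7.] 174 z 7.2 rect [524.5 221.8] [37.1 17.4] 36.3 dist 570.0
[296.  44.] 806 z 7.1 rect [554.8 182.1] [91.9 53.8] 57.5 dist 584.0
[433.  75.] 2274 z 7.2 rect [747.3 149. ] [98.8 93.6] 66.0 dist 762.0
```

Run:
```python
from h import *
a=cv2.imread('pics/scene0.png'); b=cv2.imread('pics/side0.png')
A=cv2.resize(a[250:360,165:285],None,fx=5,fy=5,interpolation=cv2.INTER_CUBIC)
B=cv2.resize(b[110:180,245:345],None,fx=6,fy=6,interpolation=cv2.INTER_CUBIC)
cv2.imwrite('pics/c1.png',A);cv2.imwrite('pics/c2.png',B)
```

```text
(no output)
```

View pics/c1.png

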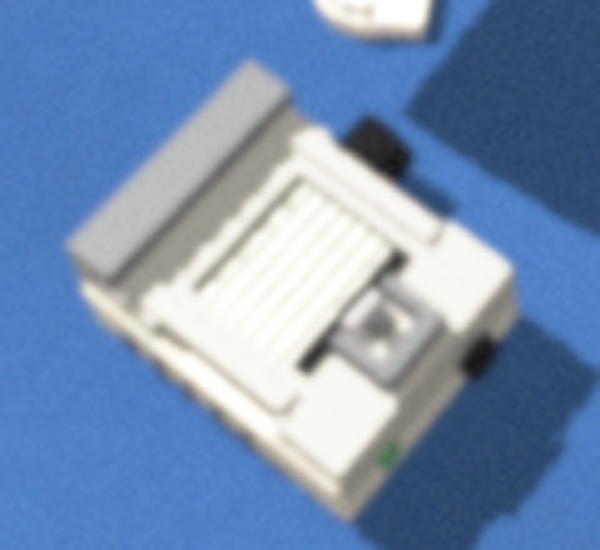

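View pics/c2.png

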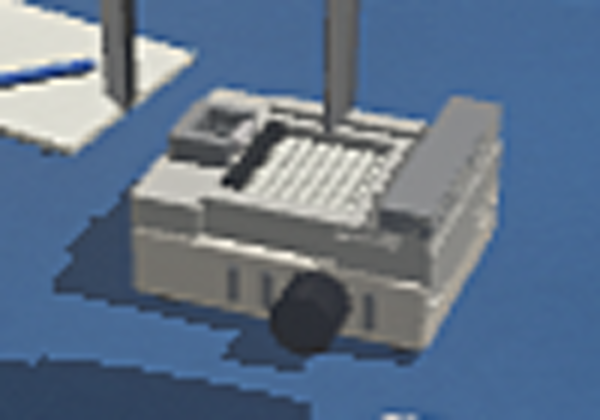

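Run:
```python
from h import *
from cell import vision
for n,(v0,v1,u0,u1) in {'scene':(255,355,175,275),'side':(115,175,258,335)}.items():
    c=vision.calibration(n); d=np.load(f'pics/{n}0.npy'); P=cloud(c,d,n)
    q=P[v0:v1,u0:u1].reshape(-1,3); q=q[(q[:,2]>20)&(q[:,2]<130)]
    h=np.histogram(q[:,2],bins=np.arange(20,130,3)); print(n,[(int(z),int(k)) for k,z in zip(*h)])
    for lo,hi in [(45,58),(58,120),(80,120)]:
        s=q[(q[:,2]>lo)&(q[:,2]<hi)]
        if len(s)<10: continue
        r=cv2.minAreaRect(s[:,:2].astype(np.float32)); print(lo,hi,len(s),r)
    # ascii height map
    gx=np.arange(480,720,8); gy=np.arange(-300,-20,8)
    print(np.nanmin(q,0),np.nanmax(q,0))
```

```text
scene [(20, 25), (23, 31), (26, 26), (29, 46), (32, 35), (35, 43), (38, 43), (41, 63), (44, 81), (47, 87), (50, 123), (53, 111), (56, 102), (59, 161), (62, 282), (65, 344), (68, 181), (71, 752), (74, 646), (77, 310), (80, 107), (83, 64), (86, 134), (89, 119), (92, 143), (95, 338), (98, 110), (101, 3), (104, 0), (107, 0), (110, 0), (113, 0), (116, 0), (119, 0), (122, 0), (125, 0)]
45 58 434 ((562.7056274414062, -194.34368896484375), (176.30836486816406, 167.2631378173828), 65.07422637939453)
58 120 3736 ((545.80908203125, -184.4508514404297), (131.575927734375, 177.14340209960938), 82.88520050048828)
80 120 1018 ((543.2681884765625, -183.517578125), (130.62628173828125, 171.1024169921875), 83.46873474121094)
[ 450.27760079 -262.18385501   20.01059973] [646.74430582 -85.90372852 101.314309  ]
side [(20, 43), (23, 41), (26, 46), (29, 49), (32, 48), (35, 42), (38, 53), (41, 57), (44, 55), (47, 74), (50, 87), (53, 50), (56, 60), (59, 75), (62, 144), (65, 116), (68, 94), (71, 220), (74, 152), (77, 99), (80, 45), (83, 32), (86, 59), (89, 38), (92, 66), (95, 119), (98, 10), (101, 0), (104, 0), (107, 0), (110, 0), (113, 0), (116, 0), (119, 0), (122, 0), (125, 0)]
45 58 279 ((547.8551635742188, -162.26971435546875), (153.0481414794922, 179.362060546875), 83.89302062988281)
58 120 1298 ((543.9093627929688, -183.08514404296875), (135.0216064453125, 176.4989471435547), 82.30915832519531)
80 120 369 ((543.0459594726562, -182.25575256347656), (133.01708984375, 169.9645233154297), 82.91090393066406)
[ 448.8408025  -258.44316078   20.1025053 ] [640.68312871 -81.60508315  98.93905574]
```

Emit:
carry_out(
  deltas=[
    [[-3,0,0],0,1],
    [[-3,0,0],0,1],
    [[-3,0,0],0,1],
    [[-3,0,0],0,1],
    [[-3,0,0],0,1],
    [[-3,0,0],0,1],
    [[-3,0,0],0,1],
    [[-3,0,0],0,1],
    [[-3,0,0],0,1],
    [[0,0,0],0,1],
    [[0,0,0],0,1],
    [[0,0,0],0,1],
  ],
)

```text
clock: 1.15
eef_pos: [549.9, -269.5, 227.1]
eef_rot: [-3.141, -0.0, 1.571]
wrist_force: [0.1, -0.6, 0.1]
finger_gap: 94.2
```

Run:
```python
from h import *
for n in ['wrist','side','scene']: grab(n,'1')
```

```text
(no output)
```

View pics/wrist1.png

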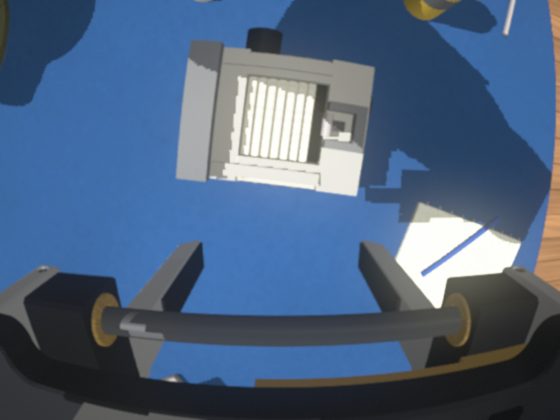

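View pics/scene1.png

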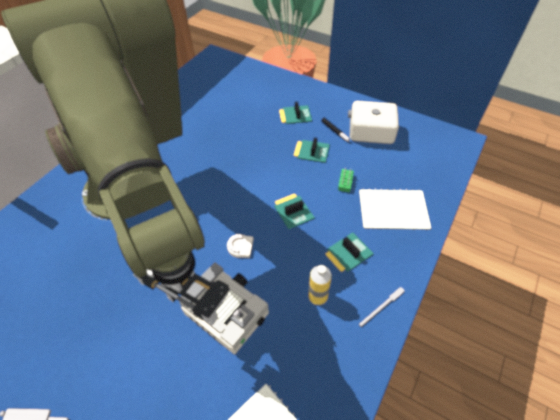

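Run:
```python
from h import *
D=np.load('pics/wrist1.npz'); print(D['eye'],D['orientation'])
P=cloud(D,D['d'],'wrist'); q=P[0:230,150:400].reshape(-1,3); C=D['p'][0:230,150:400].reshape(-1,3)
ok=(q[:,2]>20)&(q[:,2]<130); q=q[ok];C=C[ok]
h=np.histogram(q[:,2],bins=np.arange(20,110,2)); print([(int(z),int(k)) for k,z in zip(*h)])
for lo,hi in [(45,120),(58,120),(92,105),(84,91)]:
    s=q[(q[:,2]>lo)&(q[:,2]<hi)]; r=cv2.minAreaRect(s[:,:2].astype(np.float32)); print(lo,hi,len(s),r)
# orthographic height + colour image
S=3; W=np.zeros((200*S//1,240*S//1),np.float32)
img=np.zeros((600,720,3),np.uint8)
Pf=P.reshape(-1,3);Cf=D['p'].reshape(-1,3)
ok=~np.isnan(Pf[:,0])
o=np.argsort(Pf[ok][:,2]); Pf=Pf[ok][o];Cf=Cf[ok][o]
for p,c in zip(Pf,Cf):
    u=int((p[0]-430)*S);v=int((-90-p[1])*S)
    if 0<=u<720 and 0<=v<600: cv2.rectangle(img,(u-1,v-1),(u+2,v+2),c[::-1].tolist(),-1)
cv2.imwrite('pics/ortho.png',img)
```

```text
[ 550.195591   -197.84605914  385.45456949] [ 2.89009438e+00  2.71650975e-04 -1.35485199e-04]
[(20, 0), (22, 0), (24, 0), (26, 0), (28, 0), (30, 4), (32, 7), (34, 14), (36, 25), (38, 35), (40, 52), (42, 72), (44, 110), (46, 160), (48, 312), (50, 384), (52, 1547), (54, 286), (56, 97), (58, 114), (60, 132), (62, 636), (64, 2764), (66, 223), (68, 89), (70, 1348), (72, 6732), (74, 1122), (76, 1823), (78, 965), (80, 42), (82, 111), (84, 258), (86, 380), (88, 886), (90, 112), (92, 91), (94, 2712), (96, 1603), (98, 2), (100, 0), (102, 0), (104, 0), (106, 0)]
45 120 24996 ((552.6293334960938, -172.08407592773438), (164.2940216064453, 183.89622497558594), 82.28034973144531)
58 120 22145 ((546.7012939453125, -185.36007690429688), (131.10476684570312, 175.00035095214844), 82.97440338134766)
92 105 4408 ((474.83367919921875, -176.47201538085938), (130.7333984375, 30.104990005493164), 83.0365982055664)
84 91 1593 ((558.28271484375, -187.08758544921875), (130.1631622314453, 140.7176513671875), 82.88899230957031)
```

View pics/ortho.png

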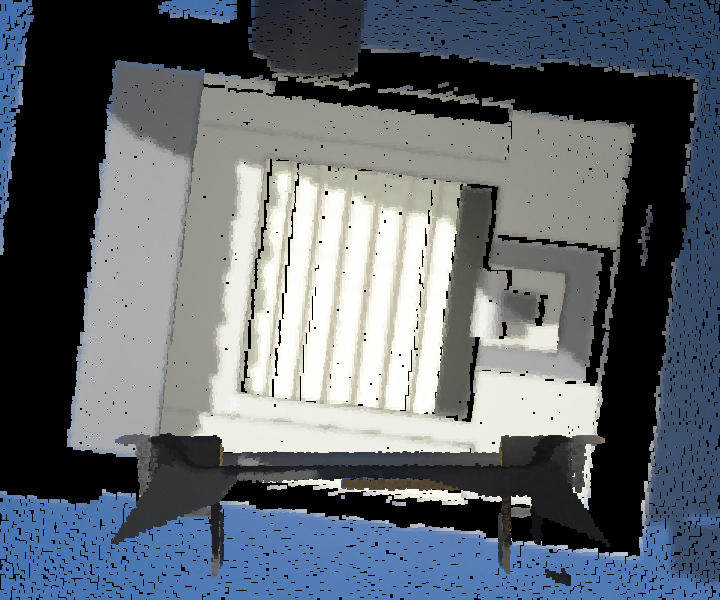

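Run:
```python
from h import *
a=np.deg2rad(-7); O=np.array([541.3,-184.6])
for n,t in [('wrist','1'),('scene','0')]:
    if n=='wrist':
        D=np.load('pics/wrist1.npz'); P=cloud(D,D['d'],n)[0:215].reshape(-1,3)
    else:
        from cell import vision
        P=cloud(vision.calibration(n),np.load('pics/scene0.npy'),n).reshape(-1,3)
    P=P[~np.isnan(P[:,0])]; d=P[:,:2]-O
    X=d@[np.cos(a),np.sin(a)]; Y=d@[-np.sin(a),np.cos(a)]; Z=P[:,2]
    print(n)
    for y0,y1 in [(-15,15),(28,44),(-62,-25)]:
        print(y0,y1)
        for x0 in range(-94,100,4 if n=='scene' else 2):
            m=(X>x0)&(X<x0+(4 if n=='scene' else 2))&(Y>y0)&(Y<y1)&(Z>15)
            if m.sum()>3: print(x0,np.percentile(Z[m],[10,50,90]).round(0).astype(int),end='; ')
        print()
    print('profile y at ledge')
    m=(Z>92)&(X<-40); print(np.percentile(Y[m],[0.5,1,50,99,99.5]),np.percentile(X[m],[.5,2,98,99.5]))
    m=(Z>85)&(Z<91)&(X>30); print('block',np.percentile(Y[m],[1,3,50,97,99]),np.percentile(X[m],[1,3,50,97,99]))
```

```text
wrist
-15 15
-82 [95 96 97]; -80 [95 96 97]; -78 [95 96 96]; -76 [95 96 97]; -74 [95 96 97]; -72 [95 96 97]; -70 [95 96 97]; -68 [95 96 97]; -66 [95 96 97]; -64 [95 96 96]; -62 [95 96 97]; -60 [95 96 97]; -58 [95 96 97]; -56 [73 95 96]; -54 [72 88 96]; -52 [72 73 74]; -50 [72 73 74]; -48 [72 73 74]; -46 [72 73 74]; -44 [72 73 73]; -42 [72 73 74]; -40 [72 73 74]; -38 [72 73 74]; -36 [72 73 74]; -34 [72 73 74]; -32 [72 73 74]; -30 [54 71 73]; -28 [53 54 66]; -26 [64 65 65]; -24 [64 65 66]; -22 [64 65 66]; -20 [52 57 65]; -18 [52 53 54]; -16 [64 64 66]; -14 [64 65 66]; -12 [63 65 66]; -10 [52 54 64]; -8 [52 53 54]; -6 [64 65 66]; -4 [64 65 66]; -2 [53 64 66]; 0 [52 53 54]; 2 [53 64 66]; 4 [64 65 66]; 6 [64 65 66]; 8 [52 64 66]; 10 [52 53 54]; 12 [53 64 66]; 14 [64 65 66]; 16 [64 65 66]; 18 [52 54 65]; 20 [52 53 54]; 22 [53 64 66]; 24 [64 65 65]; 26 [64 65 65]; 28 [53 53 65]; 30 [53 54 64]; 32 [63 65 66]; 34 [64 65 65]; 36 [64 65 66]; 38 [53 73 76]; 40 [74 75 76]; 42 [74 75 76]; 44 [74 74 76]; 46 [74 75 84]; 48 [78 86 87]; 50 [68 87 88]; 52 [73 87 88]; 54 [74 86 88]; 56 [73 85 87]; 58 [7
[... 4987 characters left out ...]
0 [61 74 80]; -6 [56 72 79]; -2 [61 72 80]; 2 [64 73 81]; 6 [57 70 79]; 10 [64 72 79]; 14 [59 66 78]; 18 [62 75 80]; 22 [60 71 78]; 26 [57 69 78]; 30 [63 72 80]; 34 [59 74 80]; 38 [71 75 78]; 42 [66 76 79]; 46 [70 75 80]; 50 [72 74 78]; 54 [72 73 75]; 58 [71 73 76]; 62 [72 74 76]; 66 [72 73 75]; 70 [72 74 76]; 74 [72 74 76]; 78 [71 73 74]; 82 [72 74 75]; 86 [72 74 76]; 90 [23 50 72]; 94 [32 39 44]; 
profile y at ledge
[-443.26204778 -427.65377176  142.56018066 1658.77910145 1663.84672244] [-1390.53940782 -1326.61991738   -54.05760262   -43.7602812 ]
block [ -21.56972753  -20.99580687   14.3417479  1696.28983891 1701.97123991] [ 31.89074535  34.42250456  71.81392513 189.0160857  191.95075611]
```

Emit:
carry_out(
  deltas=[
    [[3,0,0],0,1],
    [[3.5,0,0],0,1],
    [[3.5,0,0],0,1],
    [[3.5,0,0],0,1],
    [[3.5,0,0],0,1],
    [[3.5,0,0],0,1],
    [[3.5,0,0],0,1],
    [[3.5,0,0],0,1],
    [[3.5,0,0],0,1],
    [[3.5,0,0],0,1],
    [[3,0,0],0,1],
    [[0,0,0],0,1],
    [[0,0,0],0,1],
    [[0,0,0],0,1],
  ],
)

```text
clock: 2.47
eef_pos: [549.8, 105.1, 227.6]
eef_rot: [3.141, 0.0, 1.572]
wrist_force: [0.6, -0.7, -0.2]
finger_gap: 94.0
```

Run:
```python
from h import *
grab('wrist','2')
```

```text
(no output)
```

View pics/wrist2.png

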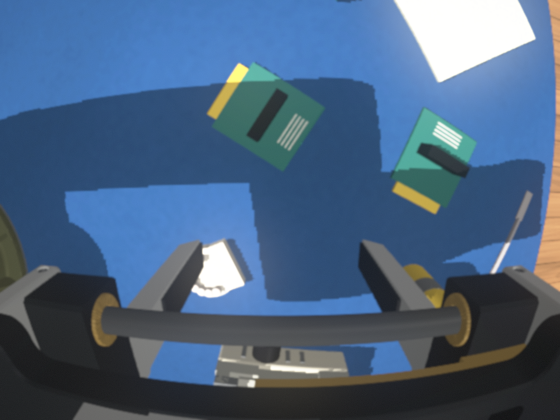

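Run:
```python
from h import *
D=np.load('pics/wrist2.npz'); P=cloud(D,D['d'],'wrist'); p=D['p']
sub=np.zeros(p.shape[:2],bool); sub[55:180,195:335]=1
m=(teal(p)>0)&sub; q=P[m]; q=q[(q[:,2]>2)&(q[:,2]<12)]
r=cv2.minAreaRect(q[:,:2].astype(np.float32)); print('teal',r,np.median(q[:,2]))
hsv=cv2.cvtColor(p,cv2.COLOR_RGB2HSV); y=(hsv[...,0]>15)&(hsv[...,0]<35)&(hsv[...,1]>120)&sub
yq=P[y]; yq=yq[(yq[:,2]>0)&(yq[:,2]<15)]; print('yellow',cv2.minAreaRect(yq[:,:2].astype(np.float32)),yq.mean(0))
b=sub&(P[...,2]>30)&(P[...,2]<50); bq=P[b]; rr=cv2.minAreaRect(bq[:,:2].astype(np.float32)); print('rib',rr,len(bq),np.median(bq[:,2]),bq.mean(0))
```

```text
teal ((535.2901611328125, 194.01937866210938), (89.42475891113281, 99.14718627929688), 57.02072525024414) 7.071418271586424
yellow ((487.7966003417969, 225.00271606445312), (69.21479797363281, 12.497879981994629), 57.24142837524414) [486.9366308  223.68805703   6.08128596]
rib ((535.1378173828125, 193.7851104736328), (60.35020065307617, 14.844361305236816), 57.583717346191406) 758 41.016225484314134 [535.19120074 193.6954728   40.8877473 ]
```

Emit:
carry_out(
  deltas=[
    [[2.95,-0.49,0],0,1],
    [[2.96,-0.49,0],0,1],
    [[2.96,-0.48,0],0,1],
    [[0,0,0],-7,1],
    [[0,0,0],-7,1],
    [[0,0,0],-7,1],
    [[0,0,0],-7,1],
    [[0,0,0],-7,1],
    [[0,0,0],-7,1],
    [[0,0,0],-7,1],
    [[0,0,0],-7,1],
    [[0,0,0],-1.2,1],
    [[0,0,0],0,1],
    [[0,0,0],0,1],
    [[0,0,0],0,1],
  ],
)

```text
clock: 3.77
eef_pos: [535.5, 193.4, 227.5]
eef_rot: [3.142, 0.0, 2.566]
wrist_force: [-0.9, -0.1, 0.7]
finger_gap: 94.0
```

```bash
cat >> h.py <<'E'
def need(x,y,z,yawdeg=None):
    from cell import manip
    s=manip.read_state(); M=R.from_euler('xyz',s['eef_rot']).as_matrix()
    print('pos',s['eef_pos'].round(1),'yaw',np.rad2deg(s['eef_rot'][2]).round(2),'tilt',np.rad2deg(np.arccos(-M[2,2])).round(2),'tool cm',(M.T@(np.array([x,y,z])-s['eef_pos'])/10).round(2),'turn',None if yawdeg is None else round(np.rad2deg(s['eef_rot'][2])-yawdeg,2),'F',s['wrist_force'].round(1),'j',s['joints'].round(2))
E
python3 - <<'E'
from h import *
need(535.2,193.8,33,147.3)
E
```

```text
pos [535.5 193.4 227.5] yaw 147.0 tilt 0.0 tool cm [ 0.05  0.02 19.45] turn -0.3 F [-0.9 -0.1  0.7] j [ 0.28  0.34  1.46 -0.    1.33 -0.71]
```

Emit:
carry_out(
  deltas=[
    [[0.05,0,2.5],-0.3,1],
    [[0,0,3],0,1],
    [[0,0,3],0,1],
    [[0,0,3],0,1],
    [[0,0,3],0,1],
    [[0,0,2.5],0,1],
    [[0,0,1.5],0,1],
    [[0,0,0.9],0,1],
    [[0,0,0],0,1],
    [[0,0,0],0,1],
    [[0,0,0],0,0.55],
    [[0,0,0],0,0.55],
    [[0,0,0],0,0.55],
    [[0,0,0],0,0.55],
    [[0,0,0],0,0.55],
    [[0,0,0],0,0.55],
  ],
  grip_force=25,
)

```text
clock: 5.1
eef_pos: [535.1, 194.0, 33.7]
eef_rot: [3.141, 0.0, 2.574]
wrist_force: [-1.2, -0.3, 3.1]
finger_gap: 59.5
```

Emit:
carry_out(
  deltas=[
    [[0,0,-0.5],0,0.55],
    [[0,0,-1],0,0.55],
    [[0,0,-2],0,0.55],
    [[0,0,-3],0,0.55],
    [[0,0,-3],-3,0.55],
    [[0,0,-3],-5,0.55],
    [[0,0,-2.5],-5,0.55],
    [[0,0,0],-5,0.55],
    [[0,0,0],-5,0.55],
    [[0,0,0],-2.5,0.55],
    [[0,0,0],0,0.55],
    [[0,0,0],0,0.55],
    [[0,0,0],0,0.55],
  ],
)

```text
clock: 6.18
eef_pos: [534.9, 194.0, 183.7]
eef_rot: [3.142, 0.0, 3.018]
wrist_force: [0.6, -0.2, -1.1]
finger_gap: 59.9
```

Run:
```python
from h import *
grab('wrist','3')
need(418,-170,184,173)
```

```text
pos [534.9 194.  183.6] yaw 172.92 tilt 0.0 tool cm [  7.12 -37.56  -0.04] turn -0.08 F [-0.  -0.6 -1.5] j [ 0.28  0.38  1.52  0.    1.24 -1.16]
```

View pics/wrist3.png

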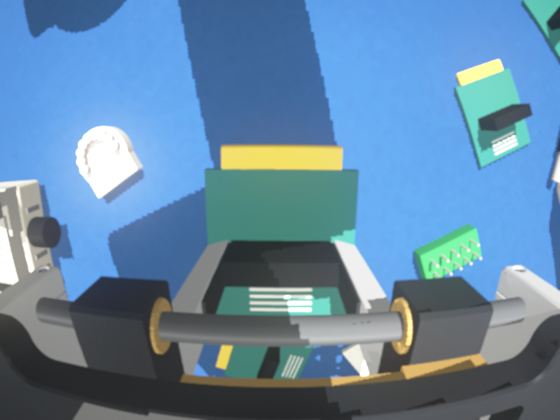

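Emit:
carry_out(
  deltas=[
    [[0.4,-2,0],0,0.55],
    [[0.6,-3.2,0],0,0.55],
    [[0.65,-3.4,0],0,0.55],
    [[0.65,-3.4,0],0,0.55],
    [[0.65,-3.4,0],0,0.55],
    [[0.65,-3.4,0],0,0.55],
    [[0.65,-3.4,0],0,0.55],
    [[0.65,-3.4,0],0,0.55],
    [[0.65,-3.4,0],0,0.55],
    [[0.65,-3.4,0],0,0.55],
    [[0.6,-3,0],0,0.55],
    [[0.32,-2.16,0],0,0.55],
    [[0,0,0],0,0.55],
    [[0,0,0],0,0.55],
    [[0,0,0],0,0.55],
  ],
)

```text
clock: 7.48
eef_pos: [418.6, -169.8, 183.5]
eef_rot: [3.141, -0.0, 3.019]
wrist_force: [0.1, -0.3, -1.1]
finger_gap: 60.2
```

Run:
```python
from h import *
grab('wrist','4');grab('side','4')
need(418,-170,140,173)
```

```text
pos [ 418.8 -169.4  183.5] yaw 173.05 tilt 0.01 tool cm [ 0.07 -0.07  4.35] turn 0.05 F [-0.3  0.1 -2. ] j [-0.47  0.13  1.84  0.    1.18 -1.91]
```

View pics/side4.png

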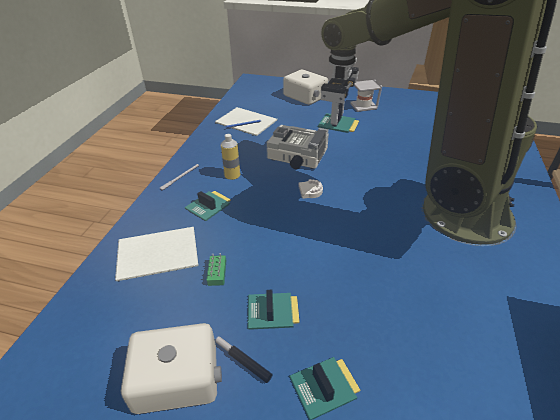

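View pics/wrist4.png

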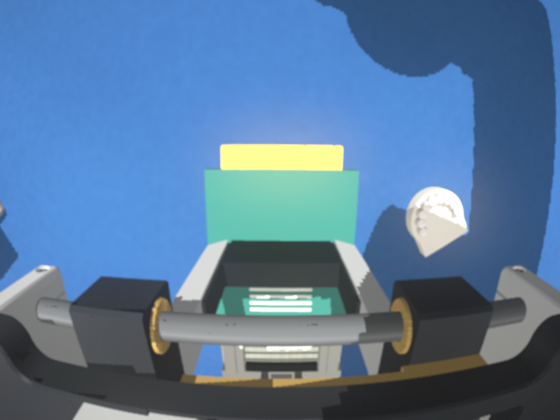

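```bash
cat >> h.py <<'E'
def tilt(tag,yaw=None):
    from cell import manip
    s=manip.read_state(); p,d,c=grab('wrist',tag)
    P=cloud(c,d,'wrist'); hsv=cv2.cvtColor(p,cv2.COLOR_RGB2HSV)
    sub=np.zeros(p.shape[:2],bool); sub[120:236,205:360]=1
    y=(hsv[...,0]>15)&(hsv[...,0]<35)&(hsv[...,1]>120)&sub
    t=(teal(p)>0)&sub
    a=s['eef_rot'][2]+np.pi; ux=np.array([np.cos(a),np.sin(a),0]); uy=np.array([-np.sin(a),np.cos(a),0])
    q=P[t]; q=q[~np.isnan(q[:,0])]
    D=q-s['eef_pos']; X=D@ux;Y=D@uy;Z=D[:,2]
    A=np.c_[X,Y,np.ones(len(X))]; w=np.ones(len(X),bool)
    for _ in range(4):
        k=np.linalg.lstsq(A[w],Z[w],rcond=None)[0]; r=np.abs(Z-A@k); w=r<2.5
    th=np.degrees(np.arctan(k[0]))
    D=P[y]-s['eef_pos']; D=D[~np.isnan(D[:,0])]; Xy=D@ux;Zy=D[:,2];Yy=D@uy
    print(tag,'tilt',th.round(2),'roll',np.degrees(np.arctan(k[1])).round(2),'n',w.sum(),'plane z below tcp at X=0',k[2].round(1),'tongue Xmin/max',np.percentile(Xy,[2,98]).round(1),'Z at tip',np.median(Zy[Xy<np.percentile(Xy,20)]).round(1),'Ymid',((np.percentile(Yy,1)+np.percentile(Yy,99))/2).round(1))
    return th
E
python3 - <<'E'
from h import *
tilt('5')
E
```

```text
Traceback (most recent call last):
  File "h.py", line 38, in tilt
    print(tag,'tilt',th.round(2),'roll',np.degrees(np.arctan(k[1])).round(2),'n',w.sum(),'plane z below tcp at X=0',k[2].round(1),'tongue Xmin/max',np.percentile(Xy,[2,98]).round(1),'Z at tip',np.median(Zy[Xy<np.percentile(Xy,20)]).round(1),'Ymid',((np.percentile(Yy,1)+np.percentile(Yy,99))/2).round(1))
                                                                                                                                                    ~~~~~~~~~~~~~^^^^^^^^^^^
IndexError: index -1 is out of bounds for axis 0 with size 0
```

Emit:
carry_out(
  deltas=[
    [[0,0,1.5],0,0.55],
    [[0,0,2],0,0.55],
    [[0,0,1],0,0.55],
    [[0,0,0.5],0,0.55],
    [[0,0,0.2],0,0.55],
    [[0,0,0.1],0,0.55],
    [[0,0,0.1],0,0.55],
    [[0,0,0.1],0,0.55],
    [[0,0,0],0,0.55],
    [[0,0,0],0,0.55],
  ],
)

```text
clock: 8.47
eef_pos: [418.6, -170.2, 128.8]
eef_rot: [-3.141, 0.0, 3.019]
wrist_force: [0.8, -0.8, -2.5]
finger_gap: 59.6
```

Run:
```python
from h import *
D=np.load('pics/wrist4.npz'); d=D['d']; 
for v in range(130,240,10): print(v,d[v,280],D['p'][v,280])
grab('side','6');grab('scene','6')
a=cv2.imread('pics/side6.png'); cv2.imwrite('pics/c3.png',cv2.resize(a[80:180,250:400],None,fx=5,fy=5,interpolation=cv2.INTER_CUBIC))
```

```text
130 330.5067 [119 156 217]
140 332.9996 [128 160 217]
150 183.7293 [255 255 152]
160 184.88835 [255 255 151]
170 185.89175 [191 223 180]
180 184.56743 [138 212 184]
190 187.79579 [131 209 184]
200 189.4582 [124 207 183]
210 190.94232 [115 204 183]
220 191.02611 [107 200 180]
230 193.47163 [104 199 179]
```

View pics/c3.png

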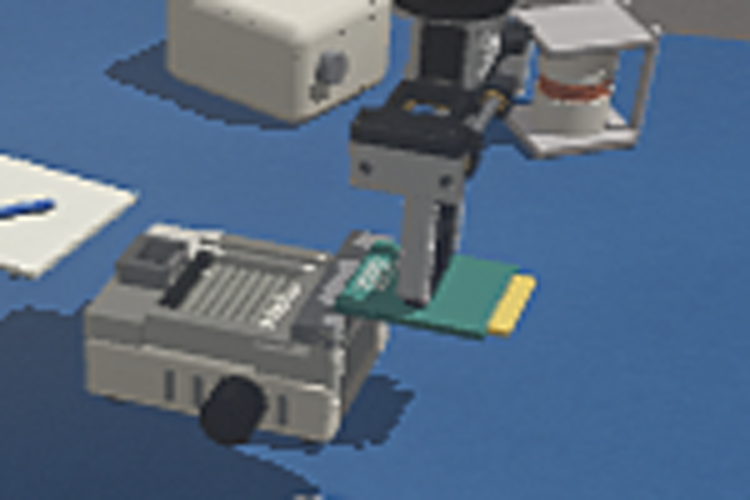

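```bash
python3 - <<'E'
s=open('h.py').read(); i=s.index('def tilt'); s=s[:i]+'''def tilt(tag):
    from cell import manip
    s=manip.read_state(); p,d,c=grab('wrist',tag)
    P=cloud(c,d,'wrist'); a=s['eef_rot'][2]+np.pi; ux=np.array([np.cos(a),np.sin(a),0]); uy=np.array([-np.sin(a),np.cos(a),0])
    q=P[90:236,180:385].reshape(-1,3); D=q-s['eef_pos']; X=D@ux;Y=D@uy;Z=D[:,2]
    m=(X<-14)&(X>-85)&(abs(Y)<55)&(Z>-75)&(Z<0); X,Y,Z=X[m],Y[m],Z[m]
    n=(X>-45)&(abs(Y)<38); A=np.c_[X,Y,np.ones(len(X))]; w=n.copy()
    for _ in range(5):
        k=np.linalg.lstsq(A[w],Z[w],rcond=None)[0]; w=n&(np.abs(Z-A@k)<2.5)
    g=np.abs(Z-A@k)<4
    th=np.degrees(np.arctan(k[0]))
    print(tag,'tilt',th.round(2),'roll',np.degrees(np.arctan(k[1])).round(2),'n',w.sum(),'top z at X=0',k[2].round(1),'Xmin',np.percentile(X[g],[0.2,1]).round(1),'Ytong',np.percentile(Y[g&(X<-56)],[1,99]).round(1),'Yplate',np.percentile(Y[g&(X>-45)],[.5,99.5]).round(1),'F',s['wrist_force'].round(1),'pos',s['eef_pos'].round(1))
'''
open('h.py','w').write(s)
E
python3 - <<'E'
from h import *
tilt('7')
E
```

```text
7 tilt 0.14 roll -0.04 n 6610 top z at X=0 -26.5 Xmin [-64.  -63.6] Ytong [-34.3  34.4] Yplate [-44.8  44.3] F [-1.1  0.7 -0.9] pos [ 418.6 -170.2  128.7]
```

Emit:
carry_out(
  deltas=[
    [[0,0,0.1],0,0.55],
    [[0,0,0.1],0,0.55],
    [[0,0,0.1],0,0.55],
    [[0,0,0.1],0,0.55],
    [[0,0,0],0,0.55],
  ],
)

```text
clock: 9.03
eef_pos: [418.5, -170.3, 124.8]
eef_rot: [-3.141, 0.0, 3.019]
wrist_force: [-4.4, -0.5, 5.2]
finger_gap: 59.7
```

Run:
```python
from h import *
tilt('8')
```

```text
8 tilt 4.11 roll -0.01 n 6575 top z at X=0 -26.0 Xmin [-63.  -62.6] Ytong [-34.8  33.9] Yplate [-45.   44.2] F [-4.4 -0.5  5.2] pos [ 418.5 -170.3  124.8]
```

Emit:
carry_out(
  deltas=[
    [[0,0,0.1],0,0.55],
    [[0,0,0.1],0,0.55],
    [[0,0,0.1],0,0.55],
    [[0,0,0.1],0,0.55],
    [[0,0,0.1],0,0.55],
    [[0,0,0.1],0,0.55],
    [[0,0,0],0,0.55],
  ],
)

```text
clock: 9.67
eef_pos: [418.3, -170.3, 118.7]
eef_rot: [-3.141, -0.0, 3.019]
wrist_force: [-5.4, 0.1, 4.6]
finger_gap: 59.7
```

Run:
```python
from h import *
tilt('9')
```

```text
9 tilt 10.88 roll 0.01 n 6575 top z at X=0 -25.0 Xmin [-61.6 -61.2] Ytong [-34.7  33.8] Yplate [-45.   44.2] F [-5.4  0.1  4.6] pos [ 418.3 -170.3  118.7]
```

Emit:
carry_out(
  deltas=[
    [[0,0,0.1],0,0.55],
    [[0,0,0.1],0,0.55],
    [[0,0,0.1],0,0.55],
    [[0,0,0],0,0.55],
    [[0.1,0,-0.2],0,0.55],
    [[0.2,0,-0.5],0,0.55],
    [[0,0,-1.5],0,0.55],
    [[0,0,-2],0,0.55],
    [[0,0,-1.5],0,0.55],
    [[0,0,0],0,0.55],
    [[0,0,0],0,0.55],
    [[0,0,0],0,0.55],
  ],
)

```text
clock: 10.72
eef_pos: [415.2, -169.6, 171.6]
eef_rot: [3.141, -0.001, 3.019]
wrist_force: [-0.5, 0.5, -1.6]
finger_gap: 59.6
```

Run:
```python
from h import *
tilt('10')
```

```text
10 tilt 13.86 roll 0.03 n 6617 top z at X=0 -24.6 Xmin [-60.3 -60. ] Ytong [-34.8  33.7] Yplate [-44.9  44.2] F [-0.5  0.5 -1.6] pos [ 415.2 -169.6  171.6]
```

Emit:
carry_out(
  deltas=[
    [[-2,0,0],0,0.55],
    [[-3,0,0],0,0.55],
    [[-3,0,0],0,0.55],
    [[-3,0,0],0,0.55],
    [[-2,0,0],0,0.55],
    [[-1.3,0,0],0,0.55],
    [[0,0,0],0,0.55],
    [[0,0,0],0,0.55],
  ],
)

```text
clock: 11.43
eef_pos: [557.0, -187.0, 170.9]
eef_rot: [3.141, -0.002, 3.02]
wrist_force: [0.1, 0.3, -1.5]
finger_gap: 59.9
```

Run:
```python
from h import *
tilt('11'); need(557.4,-186.7,143,173)
```

```text
11 tilt 13.73 roll 0.01 n 6612 top z at X=0 -24.7 Xmin [-60.4 -60.1] Ytong [-34.8  33.7] Yplate [-44.9  44.2] F [ 0.1  0.3 -1.5] pos [ 557.  -187.   170.9]
pos [ 556.7 -187.   171.4] yaw 173.0 tilt 0.11 tool cm [-0.07  0.04  2.84] turn 0.0 F [ 0.6  0.1 -3.2] j [-0.39  0.43  1.48 -0.    1.24 -1.84]
```

View pics/wrist11.png

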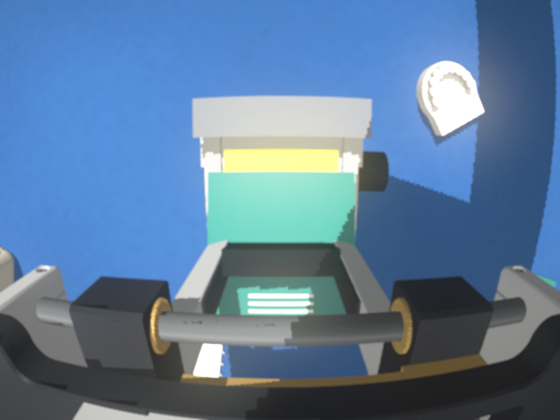

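Emit:
carry_out(
  deltas=[
    [[-0.05,0.04,1.5],0,0.55],
    [[0,0,1.5],0,0.55],
    [[0,0,1],0,0.55],
    [[0,0,0.5],0,0.55],
    [[0,0,0.2],0,0.55],
    [[0,0,0],0,0.55],
    [[0,0,0],0,0.55],
  ],
)

```text
clock: 12.07
eef_pos: [558.2, -187.0, 126.1]
eef_rot: [-3.141, 0.001, 3.019]
wrist_force: [0.8, -0.2, -1.9]
finger_gap: 59.9
```

Run:
```python
from h import *
tilt('12'); need(557.4,-186.7,118,173)
```

```text
12 tilt 13.97 roll 0.0 n 6608 top z at X=0 -24.6 Xmin [-60.2 -59.9] Ytong [-34.8  33.8] Yplate [-45.   44.2] F [ 0.8 -0.2 -1.9] pos [ 558.2 -187.   126.1]
pos [ 558.2 -187.   126.2] yaw 173.0 tilt 0.06 tool cm [0.09 0.02 0.82] turn -0.0 F [ 1.2 -0.6 -1.5] j [-0.39  0.48  1.51  0.    1.14 -1.83]
```

View pics/wrist12.png

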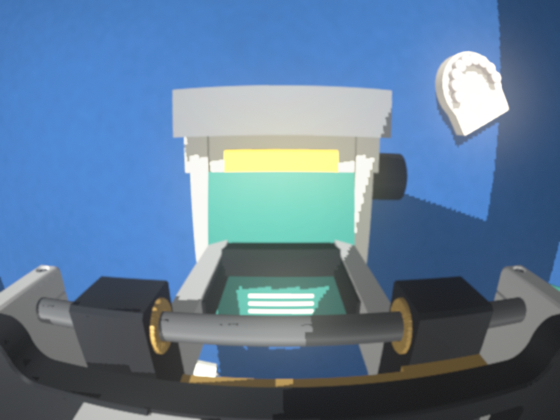

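Emit:
carry_out(
  deltas=[
    [[0,0,0.1],0,0.55],
    [[0,0,0.1],0,0.55],
    [[0,0,0.1],0,0.55],
    [[0,0,0.1],0,0.55],
    [[0,0,0.1],0,0.55],
    [[0,0,0],0,0.55],
  ],
)

```text
clock: 12.62
eef_pos: [558.0, -186.8, 120.2]
eef_rot: [3.141, -0.0, 3.019]
wrist_force: [0.3, 0.0, -2.2]
finger_gap: 59.9
```

Emit:
carry_out(
  deltas=[
    [[0,0,0.07],0,0.55],
    [[0,0,0.07],0,0.55],
    [[0,0,0],0,0.55],
  ],
)

```text
clock: 12.87
eef_pos: [558.0, -186.8, 118.9]
eef_rot: [3.142, -0.0, 3.019]
wrist_force: [-0.0, 0.4, -1.5]
finger_gap: 59.6
```

Emit:
carry_out(
  deltas=[
    [[0,0,0.07],0,0.55],
    [[0,0,0.07],0,0.55],
    [[0,0,0],0,0.55],
  ],
)

```text
clock: 13.12
eef_pos: [558.1, -186.9, 117.8]
eef_rot: [-3.142, 0.0, 3.019]
wrist_force: [1.0, 0.3, 0.2]
finger_gap: 60.0
```

Just touching perhaps (z-force rose about 2 N). One more small step.

Emit:
carry_out(
  deltas=[
    [[0,0,0.05],0,0.55],
    [[0,0,0.05],0,0.55],
    [[0,0,0],0,0.55],
  ],
)

```text
clock: 13.37
eef_pos: [558.4, -187.0, 117.1]
eef_rot: [-3.141, 0.001, 3.019]
wrist_force: [2.7, 0.3, 4.0]
finger_gap: 59.3
```

Run:
```python
from h import *
tilt('13'); need(557.4,-186.7,118,173)
```

```text
13 tilt 13.35 roll -0.02 n 6621 top z at X=0 -24.5 Xmin [-69.6 -69.1] Ytong [-54.3  54.3] Yplate [-45.1  44.3] F [2.7 0.3 4. ] pos [ 558.4 -187.   117.1]
pos [ 558.4 -187.   117.2] yaw 173.0 tilt 0.08 tool cm [ 0.11  0.01 -0.08] turn 0.0 F [2.4 0.3 4.6] j [-0.39  0.49  1.52  0.    1.13 -1.83]
```

Emit:
carry_out(
  deltas=[
    [[0,0,-0.08],0,0.55],
    [[0.1,0,0],0,0.55],
    [[0.15,0,0],0,0.55],
    [[0.15,0,0],0,0.55],
    [[0.15,0,0],0,0.55],
    [[0.15,0,0],0,0.55],
    [[0.15,0,0],0,0.55],
    [[0.15,0,0],0,0.55],
    [[0,0,0],0,0.55],
  ],
)

```text
clock: 14.17
eef_pos: [547.7, -185.6, 117.3]
eef_rot: [3.142, -0.001, 3.019]
wrist_force: [-0.3, 0.6, -0.5]
finger_gap: 59.6
```

Emit:
carry_out(
  deltas=[
    [[0.15,0,0],0,0.55],
    [[0.15,0,0],0,0.55],
    [[0.15,0,0],0,0.55],
    [[0.1,0,0],0,0.55],
    [[0,0,0],0,0.55],
  ],
)

```text
clock: 14.58
eef_pos: [542.4, -185.0, 117.4]
eef_rot: [3.142, -0.0, 3.019]
wrist_force: [-0.6, 0.2, -1.6]
finger_gap: 59.9
```

Run:
```python
from h import *
tilt('14'); need(557.4,-186.7,118,173)
```

```text
14 tilt 13.47 roll 0.02 n 6638 top z at X=0 -24.6 Xmin [-84.5 -51.7] Ytong [-54.   54.2] Yplate [-45.2  44.2] F [-0.6  0.2 -1.6] pos [ 542.4 -185.   117.4]
pos [ 542.4 -184.9  117.3] yaw 173.0 tilt 0.02 tool cm [-1.51  0.01 -0.07] turn -0.0 F [ 0.3 -0.  -2.6] j [-0.39  0.46  1.57 -0.    1.11 -1.84]
```

View pics/wrist14.png

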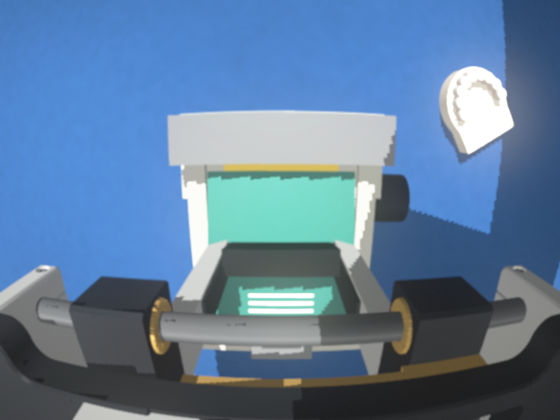

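Emit:
carry_out(
  deltas=[
    [[0.1,0,0],0,0.55],
    [[0.1,0,0],0,0.55],
    [[0.1,0,0],0,0.55],
    [[0.1,0,0],0,0.55],
    [[0,0,0],0,0.55],
  ],
)

```text
clock: 15.05
eef_pos: [538.5, -184.5, 117.4]
eef_rot: [3.142, -0.0, 3.019]
wrist_force: [0.1, -0.3, -2.1]
finger_gap: 59.8
```

Emit:
carry_out(
  deltas=[
    [[0.05,0,0],0,0.55],
    [[0.05,0,0],0,0.55],
    [[0,0,0],0,0.55],
  ],
)

```text
clock: 15.3
eef_pos: [537.7, -184.4, 117.4]
eef_rot: [-3.142, 0.0, 3.019]
wrist_force: [0.2, -0.4, -2.7]
finger_gap: 59.9
```

Emit:
carry_out(
  deltas=[
    [[0.05,0,0],0,0.55],
    [[0.05,0,0],0,0.55],
    [[0,0,0],0,0.55],
  ],
)

```text
clock: 15.55
eef_pos: [537.3, -184.3, 117.8]
eef_rot: [-3.141, 0.002, 3.019]
wrist_force: [4.9, -0.4, -3.7]
finger_gap: 60.1
```

Emit:
carry_out(
  deltas=[
    [[-0.02,0,0.08],0,0.55],
    [[-0.05,0,0.09],0,0.55],
    [[-0.06,0,0.09],0,0.55],
    [[-0.06,0,0.09],0,0.55],
    [[0,0,0],0,0.55],
  ],
)

```text
clock: 15.97
eef_pos: [539.0, -184.6, 114.5]
eef_rot: [-3.141, 0.001, 3.019]
wrist_force: [3.5, 0.6, 4.7]
finger_gap: 60.0
```

Run:
```python
from h import *
tilt('15'); need(557.4,-186.7,118,173)
```

```text
15 tilt 10.88 roll -0.01 n 6632 top z at X=0 -24.3 Xmin [-81.1 -80.9] Ytong [-53.5  53.3] Yplate [-45.5  44.7] F [3.5 0.6 4.7] pos [ 539.  -184.6  114.5]
pos [ 539.  -184.6  114.5] yaw 173.01 tilt 0.07 tool cm [-1.85  0.01 -0.35] turn 0.01 F [ 3.8 -0.9  4.9] j [-0.39  0.46  1.58  0.    1.1  -1.84]
```

Swinging well. Continue towards the roller.

Emit:
carry_out(
  deltas=[
    [[-0.06,0,0.09],0,0.55],
    [[-0.06,0,0.09],0,0.55],
    [[-0.06,0,0.09],0,0.55],
    [[-0.06,0,0.09],0,0.55],
    [[0,0,0],0,0.55],
  ],
)

```text
clock: 16.43
eef_pos: [541.1, -184.9, 110.3]
eef_rot: [-3.141, 0.0, 3.019]
wrist_force: [4.0, -0.8, 3.4]
finger_gap: 60.1
```

Run:
```python
from h import *
tilt('16'); need(557.4,-186.7,118,173)
```

```text
16 tilt 7.16 roll 0.02 n 6692 top z at X=0 -23.9 Xmin [-83.2 -82.8] Ytong [-53.6  53.6] Yplate [-52.6  52.8] F [ 4.  -0.8  3.4] pos [ 541.1 -184.9  110.3]
pos [ 541.  -184.8  110.3] yaw 173.0 tilt 0.01 tool cm [-1.65  0.02 -0.77] turn 0.0 F [ 3.2 -0.   3. ] j [-0.39  0.47  1.58 -0.    1.1  -1.84]
```

Emit:
carry_out(
  deltas=[
    [[-0.04,0,0.07],0,0.55],
    [[-0.04,0,0.07],0,0.55],
    [[0,0,0],0,0.55],
  ],
)

```text
clock: 16.73
eef_pos: [541.6, -184.9, 109.1]
eef_rot: [-3.142, -0.001, 3.019]
wrist_force: [0.1, -0.1, 7.1]
finger_gap: 60.0
```

Run:
```python
from h import *
tilt('17')
```

```text
17 tilt 5.98 roll 0.05 n 6709 top z at X=0 -23.9 Xmin [-83.7 -51. ] Ytong [-54.1  54.2] Yplate [-53.6  53.7] F [ 0.1 -0.1  7.1] pos [ 541.6 -184.9  109.1]
```

Emit:
carry_out(
  deltas=[
    [[0,0,0],0,0.75],
    [[0,0,0],0,0.75],
    [[0,0,0],0,0.9],
    [[0,0,0],0,0.9],
    [[0,0,-1],0,0.9],
    [[0,0,-2],0,0.9],
    [[0,0,-2.5],0,0.9],
    [[-1,0,-1],0,0],
    [[-1.5,0,0],0,0],
    [[-0.8,0,0],0,0],
    [[0,0,0],0,0],
    [[0,0,0],0,0],
    [[0,0,0],0,0],
  ],
  grip_force=30,
)

```text
clock: 17.87
eef_pos: [573.9, -188.8, 173.4]
eef_rot: [3.141, -0.001, 3.019]
wrist_force: [-0.5, 0.1, -0.1]
finger_gap: 48.2
```

Run:
```python
from h import *
grab('wrist','18');grab('side','18')
a=np.deg2rad(-7); w=np.array([541.4,-184.7])+33*np.array([np.cos(a),np.sin(a)]); need(w[0],w[1],111,173)
from cell import manip; print(manip.read_state()['finger_gap'])
s=cv2.imread('pics/side18.png'); cv2.imwrite('pics/c4.png',cv2.resize(s[80:180,230:380],None,fx=5,fy=5,interpolation=cv2.INTER_CUBIC))
```

```text
pos [ 574.  -188.8  173.7] yaw 172.99 tilt 0.04 tool cm [-0.02  0.01  6.27] turn -0.01 F [-0.  -0.  -0.1] j [-0.38  0.47  1.42 -0.    1.26 -1.83]
39.68662320192001
```

View pics/wrist18.png

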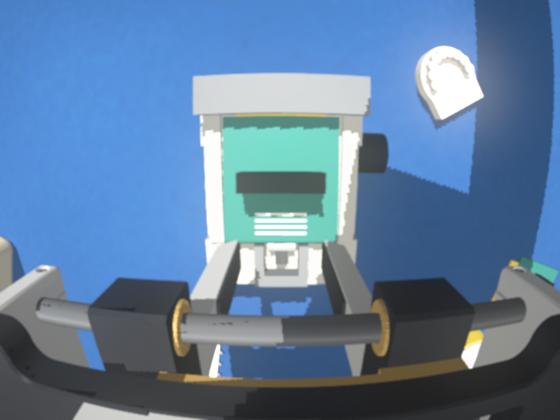

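View pics/c4.png

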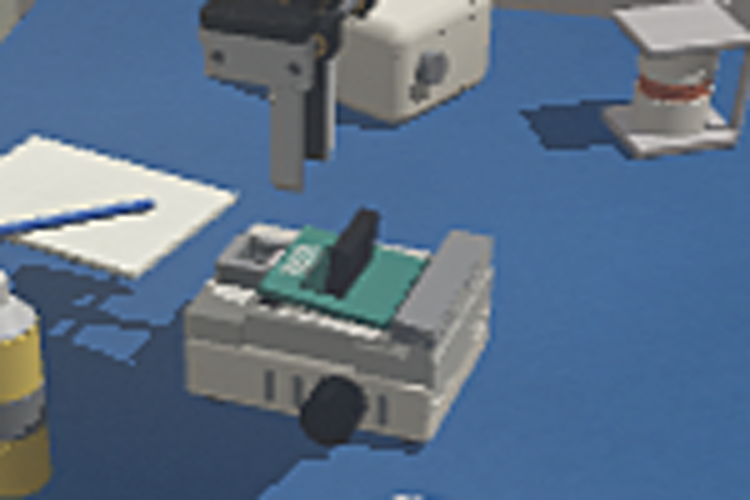

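Emit:
carry_out(
  deltas=[
    [[0,0,0],0,0],
    [[0,0,0],0,0],
    [[0,0,0],0,0],
    [[0,0,0],0,0],
    [[0,0,1.5],0,0],
    [[0,0,2],0,0],
    [[0,0,1.2],0,0],
    [[0,0,0.5],0,0],
    [[0,0,0.3],0,0],
    [[0,0,0.2],0,0],
    [[0,0,0.1],0,0],
    [[0,0,0],0,0],
  ],
)

```text
clock: 18.97
eef_pos: [574.7, -189.0, 116.5]
eef_rot: [-3.141, 0.001, 3.019]
wrist_force: [0.0, 0.5, -0.5]
finger_gap: 0.7
```

Emit:
carry_out(
  deltas=[
    [[0,0,0.08],0,0],
    [[0,0,0.08],0,0],
    [[0,0,0.08],0,0],
    [[0,0,0],0,0],
  ],
)

```text
clock: 19.3
eef_pos: [574.5, -188.9, 113.5]
eef_rot: [3.142, -0.0, 3.019]
wrist_force: [-1.3, -0.9, 0.2]
finger_gap: 0.6
```

Emit:
carry_out(
  deltas=[
    [[0,0,0.08],0,0],
    [[0,0,0.08],0,0],
    [[0,0,0.08],0,0],
    [[0,0,0],0,0],
  ],
)

```text
clock: 19.63
eef_pos: [574.4, -188.9, 110.9]
eef_rot: [3.142, -0.0, 3.019]
wrist_force: [-0.1, 0.1, 0.3]
finger_gap: 0.6
```

Emit:
carry_out(
  deltas=[
    [[0,0,0.06],0,0],
    [[0,0,0.06],0,0],
    [[0,0,0],0,0],
  ],
)

```text
clock: 19.88
eef_pos: [574.6, -188.9, 110.2]
eef_rot: [-3.142, 0.0, 3.019]
wrist_force: [-1.3, 0.2, 3.8]
finger_gap: 0.4
```

Contact. Press on in small steps, watching the force.

Emit:
carry_out(
  deltas=[
    [[0,0,0.05],0,0],
    [[0,0,0.05],0,0],
    [[0,0,0],0,0],
  ],
)

```text
clock: 20.13
eef_pos: [574.7, -188.9, 109.1]
eef_rot: [-3.142, 0.001, 3.019]
wrist_force: [0.2, 0.3, 3.5]
finger_gap: 0.5
```

Emit:
carry_out(
  deltas=[
    [[0,0,0.05],0,0],
    [[0,0,0.05],0,0],
    [[0,0,0],0,0],
  ],
)

```text
clock: 20.38
eef_pos: [574.7, -188.9, 107.8]
eef_rot: [-3.142, 0.0, 3.019]
wrist_force: [2.3, 0.9, 1.6]
finger_gap: 0.3
```

Emit:
carry_out(
  deltas=[
    [[0,0,0.05],0,0],
    [[0,0,0.05],0,0],
    [[0,0,0],0,0],
  ],
)

```text
clock: 20.63
eef_pos: [574.3, -188.9, 106.6]
eef_rot: [3.141, -0.001, 3.019]
wrist_force: [0.6, 0.1, 0.6]
finger_gap: 0.7
```

Emit:
carry_out(
  deltas=[
    [[0,0,0.06],0,0],
    [[0,0,0.06],0,0],
    [[0,0,0.06],0,0],
    [[0,0,0],0,0],
  ],
)

```text
clock: 20.97
eef_pos: [574.3, -188.9, 104.8]
eef_rot: [3.141, -0.001, 3.019]
wrist_force: [0.1, 0.1, -0.0]
finger_gap: 0.4
```

Emit:
carry_out(
  deltas=[
    [[0,0,0.06],0,0],
    [[0,0,0.06],0,0],
    [[0,0,0],0,0],
  ],
)

```text
clock: 21.22
eef_pos: [574.4, -188.9, 103.8]
eef_rot: [3.142, -0.0, 3.019]
wrist_force: [0.1, -0.3, 0.0]
finger_gap: 0.5
```

Emit:
carry_out(
  deltas=[
    [[0,0,0.05],0,0],
    [[0,0,0.05],0,0],
    [[0,0,0],0,0],
  ],
)

```text
clock: 21.47
eef_pos: [574.5, -188.9, 102.8]
eef_rot: [-3.142, -0.0, 3.019]
wrist_force: [0.8, -0.4, 0.1]
finger_gap: 0.2
```

Emit:
carry_out(
  deltas=[
    [[0,0,0.05],0,0],
    [[0,0,0.05],0,0],
    [[0,0,0.05],0,0],
    [[0,0,0],0,0],
  ],
)

```text
clock: 21.8
eef_pos: [574.5, -188.9, 101.3]
eef_rot: [3.142, -0.0, 3.019]
wrist_force: [1.0, 0.2, -0.1]
finger_gap: 0.2
```

Emit:
carry_out(
  deltas=[
    [[0,0,0.05],0,0],
    [[0,0,0.05],0,0],
    [[0,0,0],0,0],
  ],
)

```text
clock: 22.05
eef_pos: [574.6, -188.9, 100.8]
eef_rot: [-3.141, 0.0, 3.019]
wrist_force: [-2.0, 0.1, 4.7]
finger_gap: 0.5
```

Run:
```python
from h import *
grab('side','19')
need(574,-189,100,173)
s=cv2.imread('pics/side19.png'); cv2.imwrite('pics/c5.png',cv2.resize(s[80:180,230:380],None,fx=5,fy=5,interpolation=cv2.INTER_CUBIC))
```

```text
pos [ 574.6 -188.9  100.8] yaw 173.0 tilt 0.02 tool cm [ 0.06 -0.01  0.08] turn -0.0 F [-1.8  1.4  3.8] j [-0.38  0.55  1.48  0.    1.11 -1.83]
```

View pics/c5.png

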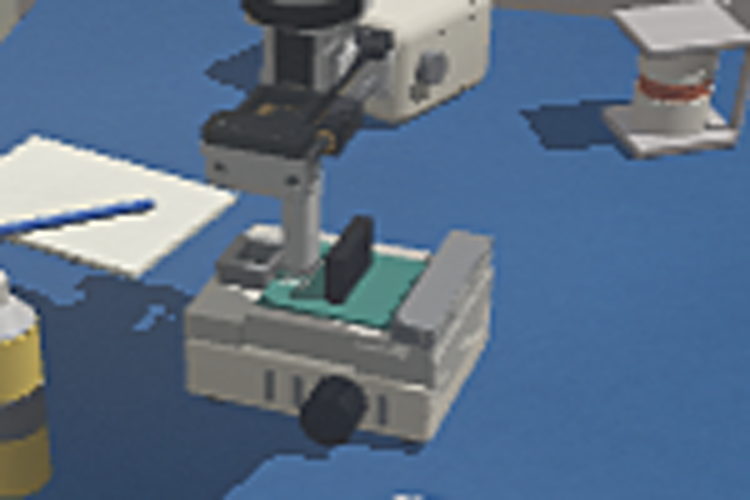

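Emit:
carry_out(
  deltas=[
    [[0,0,0.05],0,0],
    [[0,0,0.04],0,0],
    [[0,0,0],0,0],
  ],
)

```text
clock: 22.35
eef_pos: [574.6, -188.9, 100.2]
eef_rot: [-3.141, 0.001, 3.019]
wrist_force: [-3.1, 1.2, 8.7]
finger_gap: 0.6
```

Emit:
carry_out(
  deltas=[
    [[0,0,-0.2],0,0],
    [[0,0,-1],0,0],
    [[0,0,-2],0,0],
    [[0,0,-3],0,0],
    [[0,0,-3],0,0],
    [[-1,0,-3],0,0],
    [[-3,0,-1],0,0],
    [[-2,0,0],0,0],
    [[0,0,0],0,0],
    [[0,0,0],0,0],
    [[0,0,0],0,0],
  ],
)

```text
clock: 23.27
eef_pos: [633.4, -196.1, 231.2]
eef_rot: [3.141, -0.001, 3.019]
wrist_force: [-0.6, 0.4, -0.2]
finger_gap: 0.3
```

Run:
```python
from h import *
from cell import manip
s=manip.read_state(); p,d,c=grab('wrist','20'); print(s['eef_pos'],s['wrist_force'])
P=cloud(c,d,'wrist')[0:300].reshape(-1,3); C=p[0:300].reshape(-1,3); ok=~np.isnan(P[:,0]); P=P[ok];C=C[ok]
a=np.deg2rad(-7); D=P[:,:2]-np.array([541.4,-184.7]); X=D@[np.cos(a),np.sin(a)];Y=D@[-np.sin(a),np.cos(a)];Z=P[:,2]
m=(abs(Y)<40)&(X>-48)&(X<45)&(abs(X)>12)&(Z>60)&(Z<100); A=np.c_[X,Y,np.ones(len(X))]
w=m.copy()
for _ in range(5):
    k=np.linalg.lstsq(A[w],Z[w],rcond=None)[0]; w=m&(abs(Z-A@k)<2.5)
print('slopes rad',k,w.sum())
r=(Z>105)&(Z<125)&(abs(X)<25)&(abs(Y)<45); print('rib x',np.percentile(X[r],[1,50,99]),'y',np.percentile(Y[r],[1,50,99]),'z',np.median(Z[r]))
f=(abs(Y)<60)&(X<-50)&(X>-90)&(Z>85); print('ledge top',np.median(Z[f]), 'lip',np.percentile(X[f],99))
```

```text
[ 633.3962545  -196.11493487  231.19129174] [-0.60281204  0.3573995  -0.16736302]
slopes rad [1.32094033e-02 7.57270068e-04 7.94507710e+01] 6015
rib x [-8.15932557 -1.12998771  5.73605898] y [-29.61719399  -0.192993    29.1199834 ] z 113.33986296133293
ledge top 95.61666543013555 lip -52.26071845750767
```

View pics/wrist20.png

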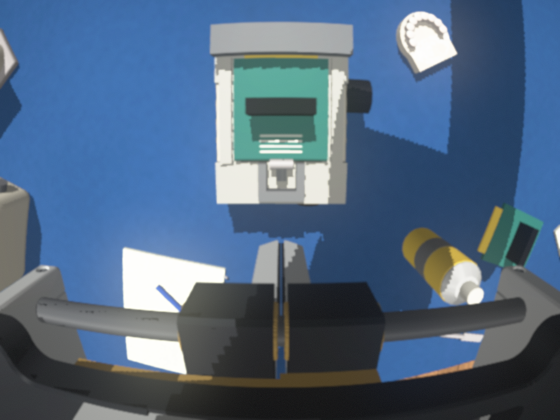

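Run:
```python
from cell import workorder
print(workorder.sign_off())
```

```text
the job is handed in; nothing more can be done
None
```

The lid is back on the extractor and the job is handed in, at about 23 s on the robot's clock; no verdict is reported back.

- **How I did it:** I gripped the ends of the lid's rib. I tilted the lid about 14° by pressing its free end lightly (about 7 N) on the outer edge of the ledge's top. I then felt for the slot floor, which put the seat at about z = 72.4 mm. The tongue slid in until it met the back wall at about 5 N. I swung the lid down onto the roller, let go, and pressed the thumb mark with closed fingers. At the ends of the press steps I read about 4 N before it snapped in, under the 7 to 12 N given for the roller. The force may have peaked in between.
- **Last checks that passed:**
  - The lid lies flat to 0.013 rad (limit 0.03).
  - The rib is within about 0.3 mm of the centre line.
  - The highest wrist force I read during the seating was about 9 N.
  - The gripper is clear, about 130 mm above the lid, and the robot touches nothing.
  - In the last wrist picture, the cast and spray can stand upright and look where they were. I did not measure their shift. The bur block was not in that view, and the arm did not work near it after lifting off.
- **Small disagreement:** the wrist camera put the rib about 1 mm nearer the ledge than nominal. That would place the tongue tip at about x = -65 mm, just past the stated wall at -64 mm. It is within the 2 mm calibration error and inside the allowed range.

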